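# Hook the dropped nut out of the panel rack

## Task

The big hex nut has fallen deep into one of the two slots of the wooden panel rack, where the hand does not fit. Take the drag hook by its wooden handle, set its blade down behind the nut and drag the nut along the bench right out of the slot, without touching the nut with the fingers while it is in there. Then lay the hook flat on the bench, blade down as it lay before, pick up the nut and put it flat in the metal tray.

Things in the scene. Friction and masses are not known exactly. Their poses are not given: they have to be found in the camera images.
- nut: Loose steel hex nut, flat in one slot of the rack, its centre 50-65 mm behind the mouth, within 6 mm of the slot's middle line. 36 mm across flats (facing its x axis and every 60 degrees on), 41.5 across corners, 19 high, 24 hole, 0.11 kg. Origin: centre of underside, z up. The other slot holds a steel mending plate, 60 x 24 x 6, not wanted.
- hook: Loose drag hook standing steadily on handle and blade. Origin: under the handle's middle; x towards the blade, z up. Wooden handle x -50..50 mm, 26 wide, 30 high. Steel rod, 8 thick, rises from its front and runs level from x 85 to 175 at z 48 (44 free below). At x 175 a flat upright blade, 4 thick, 40 wide, z 0..52. 0.2 kg, balance at x 50. Not the screwdriver nearby.
- rack: Fixed wooden panel rack, 246 mm wide: three upright blocks, each 38 thick, 100 high, with two 66 wide slots between, open on top and towards the robot. Origin: on the bench, middle of the front; x points into the slots. Blocks run from x 0 (mouth) to x 170; a 25 high strip closes the back. Slot middle lines at y +52 and -52; the slot floor is the bench, z 0.
- tray: Fixed open sheet-metal tray, 150 x 150 mm outside, 30 high, walls and floor about 4 thick. Origin: centre of its underside. It stands on the bench to one side and the hook to the other; either can be left or right.
Things that resemble listed ones, but are neither listed nor needed, are in the scene too. What is meant by the nut is not blue, and is the smaller of those in its own colour.

How it is judged:
By the outcome, as a careful person would: the job done as asked, in the order asked, and still so for the second after the job is handed in, with the robot touching nothing.
It also fails if it takes over 61 s, if anything falls off the work surface, if the arm or the gripper's body presses on something with over 40 N, if the wrist force passes 120 N, or if a joint passes its speed limit or range.

## Robot

A 6-joint arm with a two-finger parallel gripper is mounted at the origin on the work surface. World frame = base frame: x ahead of the robot, y to its left, z up, the work surface at z = 0. Lengths are in m, angles in rad, forces in N, time in s.
With the tool pointing down it reaches from about 0.325 to 0.75 m from the base axis. Payload 7.6 kg.
Tool frame: the origin (TCP) lies at the very end of the fingers, on their centre line; the grasp point (between the pads) lies 19 mm behind it; z points along the fingers, y is the line along which they close (so a half turn about z gives the same grasp; the last joint's range is limited). The gripper opens to 85 mm and grips with 20 to 120 N. Pads are 22 mm wide; open, the fingers measure 114 mm over their backs; the gripper's body (76 mm by 85 mm) begins 54 mm behind the grasp point. The pads swing forward as they close: fully open they stand 13 mm farther back than shut.
Start: joints at [1.152, 0.052, 1.401, -0, 1.689, -0.07], TCP at [0.179, 0.493, 0.231] pointing down, gripper open.
Joint ranges: [-2.9, 2.9], [-0.91, 2.17], [0.12, 2.37], [-1.06, 4.2], [0.26, 2.73], [-2.93, 2.93]. Speed limits (rad/s): [2.57, 2.57, 3.01, 3.14, 3.14, 3.14].

## Interface

Orientations are given as a unit quaternion [x, y, z, w].
In Python, from rig import bot gives the robot as it stands.
- The arm moves only by the tool play_rows, never from a script. Its argument "increments" is a list that holds one entry, the list of rows, each a list of 7 numbers: the shift along the tool's x, y, z in m, then the turn, a rotation vector about the tool's x, y, z in rad, then the closure in counts, from 0 (fully open) to 255 (shut). In form: [[[x, y, z, ax, ay, az, fingers], ...]]. A call has exactly 5 rows; each row shifts and turns the commanded pose from where the row before left it, along the tool's axes as they then stand; what a row does not reach is not made up. A row lasts 1/10 s, in which the tool goes at most 50 mm and 8.59 degrees, less where a joint would pass 70% of its speed; a pose out of reach is approached as far as the arm can. A call is refused whole if a number of a shift passes 0.05 or a number of a turn 0.15, either way. A call with a gripper value outside its range is refused whole. The fingers move at their own pace and stop on an object; the grip force is fixed at half the most. Time passes only in rows, so rows that do not move let the fingers close, or fill a call up. It gives the time, the measured TCP pose, the force, the opening and the grip force at its end, in the units of the state.
- bot.get_state(): the state, without advancing time (a new reading comes with each control period).
- bot.grab_frame(name): name is "scene" or "top"; returns a dict with "pixels" (384x512x3 uint8, red, green, blue), "mtx" (3x3 intrinsics, pixels), "R" (3x3) and "t" (3): a world point X has camera coordinates R X + t. Camera axes: x right, y down, z forward; pixel columns grow to the right and rows downward; lengths in m; the calibration is good to about 2 mm. A picture is of the moment at which its call begins. There is no depth.
- bot.sign_off(): hands the job in; it is judged then, once.
The state is a dict: "time": time; "joints": joint angles; "qd": joint speeds; "effort": joint torques, N m; "eef_pos": TCP position; "eef_rot": TCP orientation; "force": force on the tool from outside, world axes, zero at the start; "wrist_torque": the same for the moment, N m; "grip_width": opening from 0.0 (shut) to 1.0 (fully open); "grip_force": force on a finger pad.
Only numpy, scipy, OpenCV 4.12 (cv2) and the standard library are available. Lean on these libraries where they do the work, as an engineer would, in place of code of your own. Each camera call takes 0.05 s, during which the arm holds its last target. There are 200 camera calls.

## Working session

There is one attempt and no reset: what is moved stays moved. The work goes in short steps, Python scripts to look and compute and a tool call to move; the robot and the scene stay as the last step left them, time stands still between calls to the robot, and variables do not carry over. Pictures are saved under pics/ and viewed, at most 10 in all, crops included, and the job is handed in when it is done.

Besides the shell and the picture viewer there is one more tool, called after "Emit:" as a command line: name --argument value ..., lists and objects as JSON in quotes. play_rows: Moves the arm, as the interface text tells. Its arguments: {"type":"object","properties":{"increments":{"type":"array"}},"required":["increments"]}

```bash
mkdir -p pics; ls; python3 - <<'E'
from rig import bot
import cv2,pickle
d={}
for n in("scene","top"):
    f=bot.grab_frame(n);d[n]=f
    cv2.imwrite(f"pics/{n}0.png",cv2.resize(f["pixels"][:,:,::-1],(768,576),interpolation=cv2.INTER_CUBIC))
    print(n,f["mtx"],f["R"],f["t"])
pickle.dump(d,open("f0.pkl","wb"))
print(bot.get_state())
E
```

```text
pics
scene [[445.39466608   0.         257.58617612]
 [  0.         445.39466608 188.17534506]
 [  0.           0.           1.        ]] [[-0.04962941  0.99875388 -0.00525398]
 [ 0.68834043  0.03039198 -0.72475084]
 [-0.72368804 -0.03958549 -0.68899101]] [ 0.01664447 -0.33750307  1.54333484]
top [[350.79970065   0.         259.79571394]
 [  0.         350.79970065 193.79842802]
 [  0.           0.           1.        ]] [[ 0.02195218 -0.99964477  0.01511423]
 [-0.99866238 -0.02263349 -0.0464885 ]
 [ 0.04681408 -0.01407349 -0.99880447]] [-0.00556173  0.53857374  0.7611869 ]
{'time': 0.1, 'joints': array([ 1.15170202e+00,  5.27548092e-02,  1.40162663e+00, -3.60941639e-05,
        1.68863342e+00, -7.02827893e-02]), 'qd': array([-0.00141003, -0.00137839, -0.0020628 , -0.00069205, -0.00091518,
        0.00125582]), 'effort': array([ 9.20016464e-04, -3.82586861e+01, -3.60983920e+01, -8.71137172e-05,
        4.84484568e-03,  2.24201585e-06]), 'eef_pos': array([0.17930024, 0.49313527, 0.23056486]), 'eef_rot': array([ 1.73524977e-01,  9.84829212e-01, -6.94265674e-04, -1.54878717e-04]), 'force': array([ 0.27737211, -0.29180244, -0.36817007]), 'wrist_torque': array([ 0.00328551, -0.00643174,  0.01364085]), 'grip_force': 0.0, 'grip_width': 0.9964193452902624}
```

View pics/top0.png

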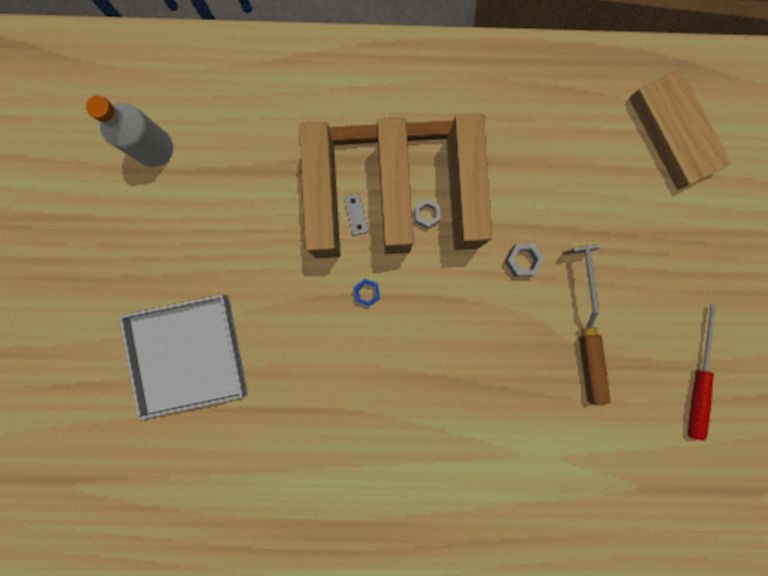

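View pics/scene0.png

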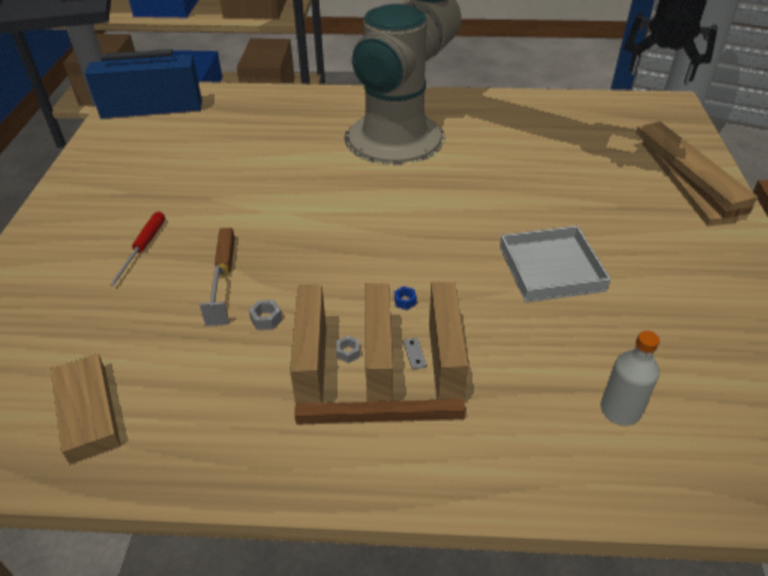

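Top view (768x576): the rack is at (300–490, 115–255). The nut is in the right slot at (428,214), and the plate is in the left slot. The hook handle is at (595,368) with its blade at (585,248), and the tray is at (183,357). The big grey nut at (524,260) and the blue one at (367,293) are decoys.

```bash
cat > h.py <<'E'
import numpy as np,cv2,pickle
from scipy.spatial.transform import Rotation as Ro
def ray(f,uv,z):
    uv=np.atleast_2d(uv).astype(float);R,t=f["R"],f["t"];C=-R.T@t
    d=np.c_[uv,np.ones(len(uv))]@np.linalg.inv(f["mtx"]).T@R
    return (C+d*((z-C[2])/d[:,2])[:,None])[:,:2]
def v(p): return (np.atleast_2d(p)+.5)/1.5-.5   # 768-view px -> camera px
def comps(f,box,cond,mina=15):
    x0,y0,x1,y1=[int(q/1.5) for q in box]
    hsv=cv2.cvtColor(f["pixels"],cv2.COLOR_RGB2HSV).astype(int)
    m=np.zeros(hsv.shape[:2],np.uint8);m[y0:y1,x0:x1]=cond(*[hsv[y0:y1,x0:x1,i] for i in range(3)])
    cs,_=cv2.findContours(m,cv2.RETR_EXTERNAL,cv2.CHAIN_APPROX_NONE)
    return sorted([c[:,0] for c in cs if len(c)>mina],key=len)[::-1]
grey=lambda h,s,v:(s<60)&(v>60)
E
python3 - <<'E'
from h import *
d=pickle.load(open("f0.pkl","rb"));T=d["top"];S=d["scene"]
np.set_printoptions(precision=4,suppress=True)
def show(n,f,box,cond,z):
    for c in comps(f,box,cond)[:2]:
        p=ray(f,c,z).astype(np.float32);r=cv2.minAreaRect(p*1000)
        print(n,len(c),"rect mm",np.round(r[0],1),np.round(r[1],1),round(r[2],1),"box",np.round(cv2.boxPoints(r),0).tolist())
show("nut top",T,(412,190,445,235),grey,.019)
show("nut scene",S,(330,330,364,366),grey,.019)
show("tray top",T,(110,285,255,425),grey,.03)
brown=lambda h,s,v:(h<14)&(s>110)&(v>40)
show("handle top",T,(570,320,620,415),brown,.03)
show("handle scene",S,(205,220,240,275),brown,.03)
show("blade top",T,(555,235,610,258),grey,.052)
show("blade scene",S,(195,295,235,330),grey,.026)
show("rod top",T,(575,255,605,330),grey,.048)
# rack front top corners (z=.1)
pts=[(306,249),(340,249),(384,246),(413,243),(462,241),(491,237)]
print("rack front",ray(T,v(pts),.1)); print("rack back",ray(T,v([(300,123),(328,122),(377,119),(405,117),(455,115),(484,114)]),.1))
E
python3 - <<'E'
import cv2,pickle
f=pickle.load(open("f0.pkl","rb"))["top"]["pixels"][:,:,::-1]
cv2.imwrite("pics/crop1.png",cv2.resize(f[70:280,190:420],None,fx=3,fy=2.8,interpolation=cv2.INTER_CUBIC))
E
```

```text
nut top 52 rect mm [653.9 -46.5] [40.  35.3] 1.1 box [[633.0, -29.0], [634.0, -65.0], [674.0, -64.0], [674.0, -28.0]]
nut scene 50 rect mm [663.8 -45.5] [53.  35.8] 4.6 box [[636.0, -30.0], [639.0, -65.0], [692.0, -61.0], [689.0, -25.0]]
tray top 276 rect mm [438.9 298.8] [150.3 157.1] 13.2 box [[348.0, 358.0], [384.0, 205.0], [530.0, 239.0], [494.0, 392.0]]
handle top 118 rect mm [ 426.  -282.9] [70.5 20.7] 15.7 box [[389.0, -282.0], [395.0, -302.0], [463.0, -283.0], [457.0, -263.0]]
handle top 57 rect mm [ 464.8 -290.8] [28.6 17.1] 16.4 box [[449.0, -287.0], [454.0, -303.0], [481.0, -295.0], [476.0, -279.0]]
handle scene 74 rect mm [ 437.4 -289.7] [94.3 25.3] 7.1 box [[389.0, -283.0], [392.0, -308.0], [486.0, -296.0], [483.0, -271.0]]
blade top 44 rect mm [ 598.6 -269.7] [15.4 38.8] 7.1 box [[589.0, -251.0], [593.0, -290.0], [609.0, -288.0], [604.0, -249.0]]
blade scene 67 rect mm [ 595.5 -274.6] [75.5 38.8] 22.4 box [[553.0, -271.0], [568.0, -307.0], [638.0, -278.0], [623.0, -242.0]]
rod top 101 rect mm [ 543.1 -277.4] [101.7  15.6] 1.5 box [[492.0, -271.0], [492.0, -286.0], [594.0, -284.0], [594.0, -268.0]]
rack front [[ 0.5868  0.1185]
 [ 0.5879  0.0742]
 [ 0.5932  0.0168]
 [ 0.598  -0.0211]
 [ 0.6022 -0.0854]
 [ 0.6084 -0.1235]]
rack back [[ 0.7537  0.1313]
 [ 0.7561  0.0944]
 [ 0.7619  0.0298]
 [ 0.7656 -0.0072]
 [ 0.7701 -0.0735]
 [ 0.7726 -0.1121]]
```

View pics/crop1.png

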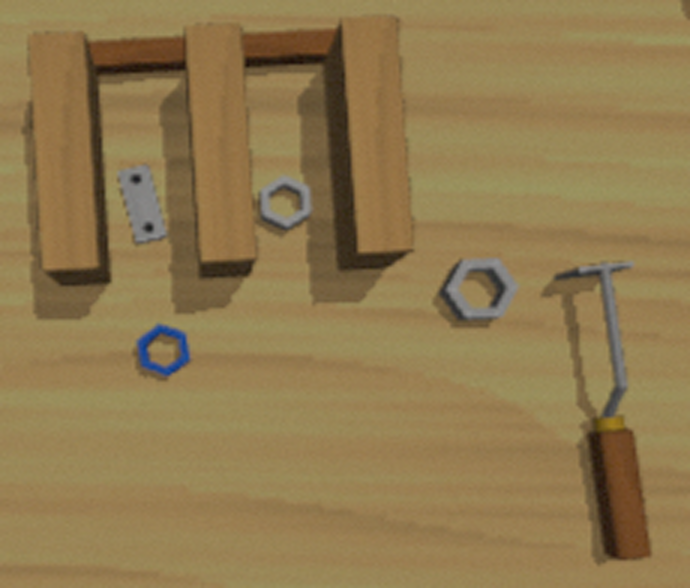

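```bash
python3 - <<'E'
from h import *
d=pickle.load(open("f0.pkl","rb"));T=d["top"];S=d["scene"]
np.set_printoptions(precision=4,suppress=True)
cp=lambda *p:np.array([(190+(x+.5)/3-.5,70+(y+.5)/2.8-.5) for x,y in p])
a=ray(T,cp((633,428),(650,553)),.03);b=ray(T,cp((590,430),(606,558)),0)
print("handle R top",a,"L bottom",b,"mid",(a+b)/2)
print("rod bend,blade end",ray(T,cp((622,386),(606,268)),.050), "blade R end",ray(T,cp((631,264)),.052))
# scene handle: brown back/front
print("scene blade bottom",ray(S,v([(203,325),(228,323)]),0),"blade top",ray(S,v([(202,305),(227,303)]),.052))
print("scene handle top back/front",ray(S,v([(226,229),(222,270)]),.03))
r=ray(T,cp((284,203)),.019);print("nut",r)
E
```

```text
handle R top [[ 0.4825 -0.299 ]
 [ 0.3871 -0.3116]] L bottom [[ 0.4794 -0.2792]
 [ 0.3779 -0.2917]] mid [[ 0.481  -0.2891]
 [ 0.3825 -0.3016]]
rod bend,blade end [[ 0.5144 -0.2828]
 [ 0.6034 -0.2711]] blade R end [[ 0.6066 -0.288 ]]
scene blade bottom [[ 0.6064 -0.2937]
 [ 0.6    -0.2529]] blade top [[ 0.6103 -0.2841]
 [ 0.604  -0.2448]]
scene handle top back/front [[ 0.3893 -0.2987]
 [ 0.5024 -0.2802]]
nut [[ 0.6534 -0.045 ]]
```

```bash
cat >> h.py <<'E'
# way: list of (x,y,z,yaw): tool x axis points at yaw+pi, tool z down. Each leg: prints row count and per-row increment
def plan(way,start=None):
    from rig import bot
    if start is None:
        s=bot.get_state();p=np.array(s["eef_pos"]);X=Ro.from_quat(s["eef_rot"]).as_matrix()
        print("t",s["time"],"pos",p.round(4),"toolz",X[:,2].round(4),"yaw",round(np.arctan2(-X[1,0],-X[0,0]),4),"grip",round(s["grip_width"],3),round(s["grip_force"],1),"F",np.round(s["force"],1))
        yaw=np.arctan2(-X[1,0],-X[0,0])
    else: p=np.array(start[:3]);yaw=start[3]
    for w in way:
        q=np.array(w[:3]);dy=(w[3]-yaw+np.pi)%(2*np.pi)-np.pi
        if abs(dy)>.003: n=int(np.ceil(abs(dy)/.145));print("  turn rows",n,"az",round(-dy/n,4));yaw=w[3]
        c,s_=-np.cos(yaw),-np.sin(yaw);d=q-p
        t=np.array([d[0]*c+d[1]*s_,d[0]*s_-d[1]*c,-d[2]]);m=np.linalg.norm(t)
        n=max(1,int(np.ceil(m/.048)));print("  go rows",n,(t/n).round(4),"total",t.round(4));p=q
E
python3 -c "
from h import *
plan([(.38,.35,.2,.13),(.5,.1,.15,.13),(.446,-.2925,.12,.13),(.446,-.2925,.004,.13)])"
```

```text
t 0.1 pos [0.1793 0.4931 0.2306] toolz [-5.0e-04 -1.3e-03 -1.0e+00] yaw -0.3488 grip 0.996 0.0 F [ 0.3 -0.3 -0.4]
  turn rows 4 az -0.1197
  go rows 6 [-0.0301 -0.028   0.0051] total [-0.1805 -0.1679  0.0306]
  go rows 6 [-0.0144 -0.0439  0.0083] total [-0.0866 -0.2634  0.05  ]
  go rows 9 [ 0.0116 -0.0425  0.0033] total [ 0.1044 -0.3822  0.03  ]
  go rows 3 [-0.      0.      0.0387] total [-0.     0.     0.116]
```

Emit:
play_rows --increments '[[[0, 0, 0, 0, 0, -0.12, 0], [0, 0, 0, 0, 0, -0.12, 0], [0, 0, 0, 0, 0, -0.12, 0], [0, 0, 0, 0, 0, -0.12, 0], [-0.03, -0.028, 0.005, 0, 0, 0, 0]]]'

```text
time: 0.6
eef_pos: [0.2108, 0.4709, 0.2263]
eef_rot: [-0.07, 0.998, 0.001, -0.0]
force: [1.3, 0.9, 0.3]
grip_width: 1.003
grip_force: 0.0
```

Emit:
play_rows --increments '[[[-0.03, -0.028, 0.005, 0, 0, 0, 0], [-0.03, -0.028, 0.005, 0, 0, 0, 0], [-0.03, -0.028, 0.005, 0, 0, 0, 0], [-0.03, -0.028, 0.005, 0, 0, 0, 0], [-0.03, -0.028, 0.005, 0, 0, 0, 0]]]'

```text
time: 1.1
eef_pos: [0.3809, 0.3491, 0.2008]
eef_rot: [-0.066, 0.998, -0.0, -0.0]
force: [-0.6, 0.3, -0.6]
grip_width: 1.001
grip_force: 0.0
```

Emit:
play_rows --increments '[[[-0.0144, -0.044, 0.008, 0, 0, 0, 0], [-0.0144, -0.044, 0.008, 0, 0, 0, 0], [-0.0144, -0.044, 0.008, 0, 0, 0, 0], [-0.0144, -0.044, 0.008, 0, 0, 0, 0], [-0.0144, -0.044, 0.008, 0, 0, 0, 0]]]'

```text
time: 1.6
eef_pos: [0.4803, 0.1399, 0.1607]
eef_rot: [-0.066, 0.998, 0.0, -0.0]
force: [0.6, 0.2, -0.3]
grip_width: 0.997
grip_force: 0.0
```

Emit:
play_rows --increments '[[[-0.0144, -0.044, 0.008, 0, 0, 0, 0], [0.0116, -0.0425, 0.003, 0, 0, 0, 0], [0.0116, -0.0425, 0.003, 0, 0, 0, 0], [0.0116, -0.0425, 0.003, 0, 0, 0, 0], [0.0116, -0.0425, 0.003, 0, 0, 0, 0]]]'

```text
time: 2.1
eef_pos: [0.4756, -0.0763, 0.1408]
eef_rot: [-0.066, 0.998, 0.0, -0.0]
force: [0.7, -0.7, 0.1]
grip_width: 0.998
grip_force: 0.0
```

Emit:
play_rows --increments '[[[0.0116, -0.0425, 0.003, 0, 0, 0, 0], [0.0116, -0.0425, 0.003, 0, 0, 0, 0], [0.0116, -0.0425, 0.003, 0, 0, 0, 0], [0.0116, -0.0425, 0.003, 0, 0, 0, 0], [0.0116, -0.0425, 0.003, 0, 0, 0, 0]]]'

```text
time: 2.6
eef_pos: [0.4459, -0.2945, 0.1258]
eef_rot: [-0.065, 0.998, 0.0, -0.0]
force: [1.2, 0.1, -0.6]
grip_width: 0.998
grip_force: 0.0
```

```bash
python3 -c "
from h import *
plan([(.446,-.2925,.12,.13),(.446,-.2925,.004,.13)])"
```

```text
t 2.6 pos [ 0.4459 -0.2945  0.1258] toolz [-3.e-04  5.e-04 -1.e+00] yaw 0.1311 grip 0.998 0.0 F [ 1.2  0.1 -0.6]
  go rows 1 [-0.0004  0.002   0.0058] total [-0.0004  0.002   0.0058]
  go rows 3 [-0.      0.      0.0387] total [-0.     0.     0.116]
```

Emit:
play_rows --increments '[[[0, 0.002, 0.035, 0, 0, 0, 0], [0, 0, 0.035, 0, 0, 0, 0], [0, 0, 0.03, 0, 0, 0, 0], [0, 0, 0.014, 0, 0, 0, 0], [0, 0, 0.007, 0, 0, 0, 0]]]'

```text
time: 3.1
eef_pos: [0.4457, -0.2904, 0.0038]
eef_rot: [-0.066, 0.998, 0.001, -0.001]
force: [-0.6, -0.6, 0.5]
grip_width: 0.999
grip_force: 0.0
```

Emit:
play_rows --increments '[[[0, 0, 0, 0, 0, 0, 255], [0, 0, 0, 0, 0, 0, 255], [0, 0, 0, 0, 0, 0, 255], [0, 0, 0, 0, 0, 0, 255], [0, 0, 0, 0, 0, 0, 255]]]'

```text
time: 3.6
eef_pos: [0.4471, -0.2915, 0.0066]
eef_rot: [-0.066, 0.998, -0.001, 0.001]
force: [-0.7, 0.8, 6.7]
grip_width: 0.291
grip_force: 60.9
```

Emit:
play_rows --increments '[[[0, 0, 0, 0, 0, 0, 255], [0, 0, 0, 0, 0, 0, 255], [0, 0, 0, 0, 0, 0, 255], [0, 0, 0, 0, 0, 0, 255], [0, 0, 0, 0, 0, 0, 255]]]'

```text
time: 4.1
eef_pos: [0.4471, -0.2914, 0.0066]
eef_rot: [-0.066, 0.998, -0.001, 0.001]
force: [-1.4, 0.3, 6.2]
grip_width: 0.291
grip_force: 60.8
```

```bash
python3 -c "
from h import *
plan([(.447,-.2915,.06,.131),(.40,-.29,.06,.078),(.4008,-.0674,.05,.078)])"
```

```text
t 4.1 pos [ 0.4471 -0.2914  0.0066] toolz [ 0.0019 -0.0014 -1.    ] yaw 0.1312 grip 0.291 60.8 F [-1.4  0.3  6.2]
  go rows 2 [ 0.     -0.     -0.0267] total [ 0.0001 -0.     -0.0534]
  turn rows 1 az 0.0532
  go rows 1 [ 0.0467  0.0052 -0.    ] total [ 0.0467  0.0052 -0.    ]
  go rows 5 [-0.0036  0.0444  0.002 ] total [-0.0181  0.2219  0.01  ]
```

Emit:
play_rows --increments '[[[0, 0, -0.02, 0, 0, 0, 255], [0, 0, -0.036, 0, 0, 0, 255], [0.02, 0.002, 0, 0, 0, 0.053, 255], [0.027, 0.003, 0, 0, 0, 0, 255], [0, 0.02, 0, 0, 0, 0, 255]]]'

```text
time: 4.6
eef_pos: [0.3951, -0.2714, 0.0608]
eef_rot: [-0.038, 0.999, 0.0, -0.001]
force: [0.4, 1.5, -2.1]
grip_width: 0.292
grip_force: 59.8
```

Emit:
play_rows --increments '[[[-0.0036, 0.04, 0, 0, 0, 0, 255], [-0.0036, 0.042, 0, 0, 0, 0, 255], [-0.0036, 0.042, 0, 0, 0, 0, 255], [-0.0036, 0.042, 0, 0, 0, 0, 255], [-0.0036, 0.035, 0, 0, 0, 0, 255]]]'

```text
time: 5.1
eef_pos: [0.399, -0.0669, 0.0609]
eef_rot: [-0.039, 0.999, 0.0, -0.0]
force: [0.6, 0.4, -2.1]
grip_width: 0.293
grip_force: 59.8
```

```bash
python3 - <<'E'
from h import *
from rig import bot
f=bot.grab_frame("top");g=bot.grab_frame("scene");pickle.dump([f,g],open("f1.pkl","wb"))
a=cv2.resize(f["pixels"][90:250,190:350],(600,600),interpolation=cv2.INTER_CUBIC)
cv2.imwrite("pics/c2.png",a[:,:,::-1])
plan([(.4008,-.0674,.055,.078),(.5314,-.0572,.055,.078)])
E
```

```text
t 5.2 pos [ 0.3991 -0.0656  0.0608] toolz [-0.001   0.0014 -1.    ] yaw 0.0827 grip 0.291 59.9 F [-0.1 -0.2 -2.3]
  turn rows 1 az 0.0047
  go rows 1 [-0.0015 -0.0019  0.0058] total [-0.0015 -0.0019  0.0058]
  go rows 3 [-0.0437 -0.     -0.    ] total [-0.131 -0.    -0.   ]
```

View pics/c2.png

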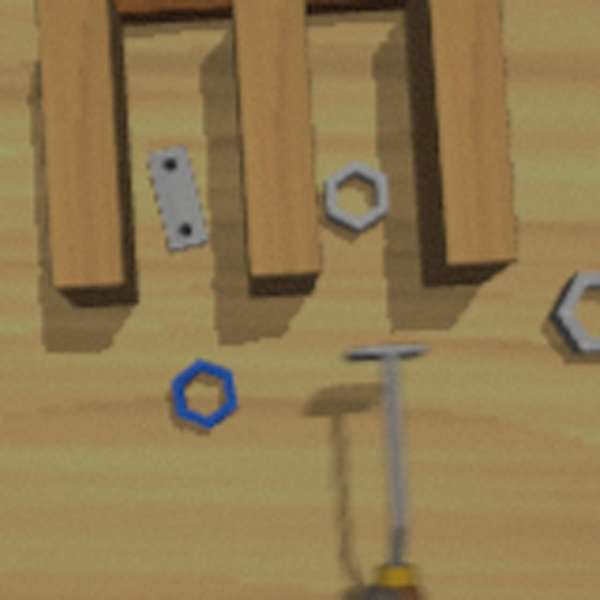

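The hook is held level, with its blade at crop (387,352) just outside the right slot and the nut at (356,195).

```bash
python3 - <<'E'
from h import *
np.set_printoptions(precision=4,suppress=True)
f,g=pickle.load(open("f1.pkl","rb"))
cp=lambda *p:np.array([(190+(x+.5)/3.75-.5,90+(y+.5)/3.75-.5) for x,y in p])
print("blade L,R,mid",ray(f,cp((345,354),(428,349),(387,352)),.106))
print("nut",ray(f,cp((356,196)),.019))
e=ray(f,cp((320,272),(307,0),(447,262),(433,0)),.1);print("edges",e,"slopes",(e[1]-e[0])[1]/(e[1]-e[0])[0],(e[3]-e[2])[1]/(e[3]-e[2])[0])
E
```

```text
blade L,R,mid [[ 0.5541 -0.0342]
 [ 0.5577 -0.0773]
 [ 0.5557 -0.056 ]]
nut [[ 0.654  -0.0456]]
edges [[ 0.5974 -0.0208]
 [ 0.7419 -0.011 ]
 [ 0.6043 -0.0874]
 [ 0.7437 -0.0778]] slopes 0.0675984392073563 0.06877515789400465
```

```bash
python3 - <<'E'
from h import *
plan([(.533,-.0546,.0608,.073),(.533,-.0546,.0085,.073)])
E
```

```text
t 5.2 pos [ 0.3991 -0.0656  0.0608] toolz [-0.001   0.0014 -1.    ] yaw 0.0827 grip 0.291 59.9 F [-0.1 -0.2 -2.3]
  turn rows 1 az 0.0097
  go rows 3 [-0.0448  0.0004  0.    ] total [-0.1343  0.0012  0.    ]
  go rows 2 [-0.      0.      0.0262] total [-0.      0.      0.0523]
```

Emit:
play_rows --increments '[[[-0.02, 0, 0, 0, 0, 0.01, 255], [-0.03, 0, 0, 0, 0, 0, 255], [-0.03, 0, 0, 0, 0, 0, 255], [-0.03, 0.001, 0, 0, 0, 0, 255], [-0.024, 0, 0, 0, 0, 0, 255]]]'

```text
time: 5.7
eef_pos: [0.5345, -0.059, 0.0607]
eef_rot: [-0.034, 0.999, 0.0, -0.0]
force: [-0.3, -0.2, -1.8]
grip_width: 0.29
grip_force: 59.9
```

```bash
python3 - <<'E'
from h import *
from rig import bot
f=bot.grab_frame("top");g=bot.grab_frame("scene");pickle.dump([f,g],open("f2.pkl","wb"))
a=cv2.resize(f["pixels"][70:190,230:330],(500,600),interpolation=cv2.INTER_CUBIC)
b=cv2.resize(g["pixels"][180:280,190:240],(300,600),interpolation=cv2.INTER_CUBIC)
cv2.imwrite("pics/c3.png",np.hstack([a,b])[:,:,::-1])
plan([(.533,-.0546,.0085,.073)])
E
```

```text
t 5.8 pos [ 0.535  -0.059   0.0607] toolz [ 0.  0. -1.] yaw 0.0683 grip 0.292 59.9 F [-0.1 -0.6 -2.6]
  turn rows 1 az -0.0047
  go rows 2 [0.0008 0.0023 0.0261] total [0.0017 0.0045 0.0522]
```

View pics/c3.png

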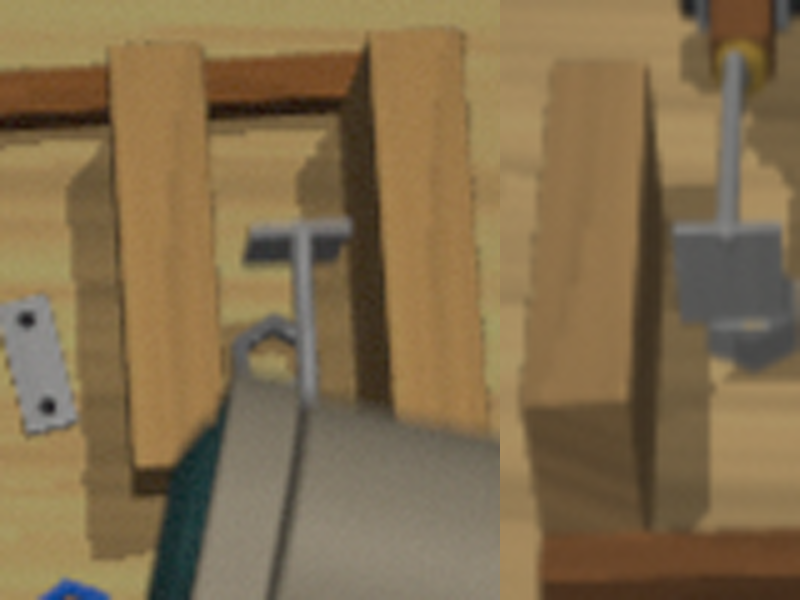

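The blade is at crop (299,228), above and behind the nut's rear edge at (272,316). It needs about 4 mm to the left.

```bash
python3 - <<'E'
from h import *
f,g=pickle.load(open("f2.pkl","rb"))
cp=lambda *p:np.array([(230+(x+.5)/5-.5,70+(y+.5)/5-.5) for x,y in p])
print(ray(f,cp((299,229)),.107),ray(f,cp((272,316)),.019))
E
```

```text
[[ 0.68916822 -0.04682889]] [[ 0.67424067 -0.04392017]]
```

Emit:
play_rows --increments '[[[0, 0.0045, 0, 0, 0, 0, 255], [0, 0, 0.015, 0, 0, 0, 255], [0, 0, 0.02, 0, 0, 0, 255], [0, 0, 0.012, 0, 0, 0, 255], [0, 0, 0.005, 0, 0, 0, 255]]]'

```text
time: 6.3
eef_pos: [0.5314, -0.054, 0.0071]
eef_rot: [-0.034, 0.999, 0.0, -0.002]
force: [-0.7, -0.2, -0.2]
grip_width: 0.293
grip_force: 60.0
```

```bash
python3 - <<'E'
from h import *
from rig import bot
g=bot.grab_frame("scene");pickle.dump(g,open("f3.pkl","wb"))
b=cv2.resize(g["pixels"][180:280,180:260],(640,600),interpolation=cv2.INTER_CUBIC)
cv2.imwrite("pics/c4.png",b[:,:,::-1])
plan([(.533-.135,-.0546-.135*.073,.0085,.073)])
E
```

```text
t 6.35 pos [ 0.5317 -0.054   0.0074] toolz [-2.8e-03  6.0e-04 -1.0e+00] yaw 0.068 grip 0.296 60.0 F [-0.8  0.2 -1.7]
  turn rows 1 az -0.005
  go rows 3 [ 0.0447 -0.0002 -0.0004] total [ 0.1341 -0.0006 -0.0011]
```

View pics/c4.png

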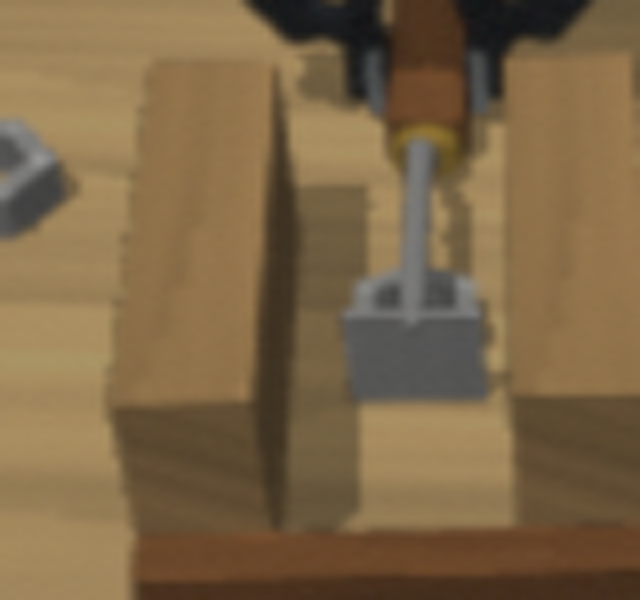

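The blade is down behind the nut, centred on it and clear of both walls, so I'm dragging.

Emit:
play_rows --increments '[[[0.006, 0, 0, 0, 0, 0, 255], [0.01, 0, 0, 0, 0, 0, 255], [0.01, 0, 0, 0, 0, 0, 255], [0.01, 0, 0, 0, 0, 0, 255], [0.01, 0, 0, 0, 0, 0, 255]]]'

```text
time: 6.85
eef_pos: [0.4867, -0.0573, 0.0098]
eef_rot: [-0.034, 0.999, -0.0, 0.001]
force: [0.6, 0.7, -1.2]
grip_width: 0.287
grip_force: 59.9
```

Emit:
play_rows --increments '[[[0.01, 0, 0, 0, 0, 0, 255], [0.01, 0, 0, 0, 0, 0, 255], [0.01, 0, 0, 0, 0, 0, 255], [0.01, 0, 0, 0, 0, 0, 255], [0.01, 0, 0, 0, 0, 0, 255]]]'

```text
time: 7.35
eef_pos: [0.4365, -0.0607, 0.0093]
eef_rot: [-0.034, 0.999, 0.0, 0.0]
force: [0.6, 1.0, -1.9]
grip_width: 0.293
grip_force: 60.0
```

Emit:
play_rows --increments '[[[0.01, 0, 0, 0, 0, 0, 255], [0.01, 0, 0, 0, 0, 0, 255], [0.01, 0, 0, 0, 0, 0, 255], [0.01, 0, 0, 0, 0, 0, 255], [0.01, 0, 0, 0, 0, 0, 255]]]'

```text
time: 7.85
eef_pos: [0.3865, -0.0641, 0.0092]
eef_rot: [-0.034, 0.999, 0.0, -0.0]
force: [0.9, -0.3, -2.6]
grip_width: 0.289
grip_force: 60.0
```

```bash
python3 - <<'E'
from h import *
from rig import bot
g=bot.grab_frame("scene");pickle.dump(g,open("f4.pkl","wb"))
b=cv2.resize(g["pixels"][120:270,130:330],(800,600),interpolation=cv2.INTER_CUBIC)
cv2.imwrite("pics/c5.png",b[:,:,::-1])
plan([])
E
```

```text
t 7.9 pos [ 0.3851 -0.064   0.0088] toolz [-2.e-03  3.e-04 -1.e+00] yaw 0.0681 grip 0.291 59.9 F [-1.   0.3 -2.5]
```

View pics/c5.png

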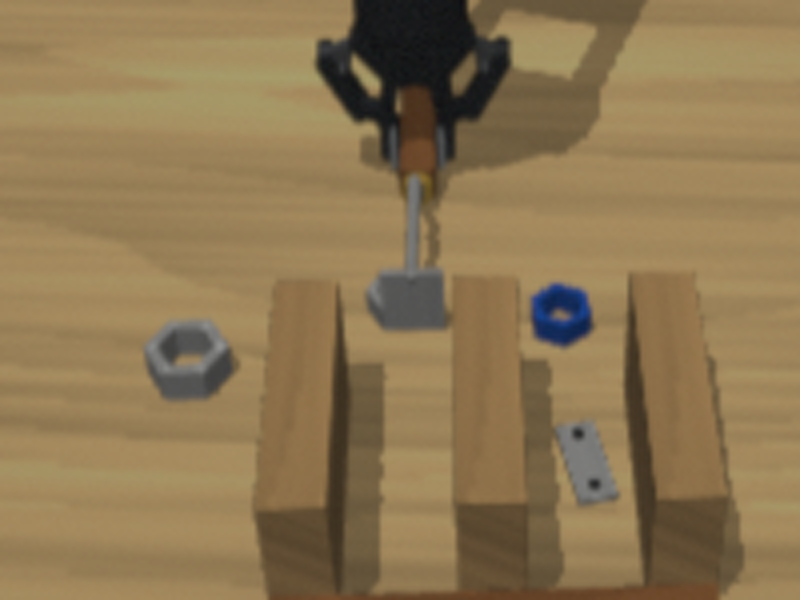

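The nut is out in front of the rack, its left corner showing at (375,300) beside the blade. Next I return the hook to its old place.

```bash
python3 - <<'E'
from h import *
plan([(.393,-.0635,.0688,.0681),(.40,-.29,.067,.0681),(.447,-.2914,.067,.131),(.447,-.2914,.0075,.131)])
E
```

```text
t 7.9 pos [ 0.3851 -0.064   0.0088] toolz [-2.e-03  3.e-04 -1.e+00] yaw 0.0681 grip 0.291 59.9 F [-1.   0.3 -2.5]
  go rows 2 [-0.0039 -0.     -0.03  ] total [-0.0079 -0.     -0.06  ]
  go rows 5 [ 0.0017 -0.0453  0.0004] total [ 0.0084 -0.2265  0.0018]
  turn rows 1 az -0.0629
  go rows 1 [-0.0464 -0.0075 -0.    ] total [-0.0464 -0.0075 -0.    ]
  go rows 2 [-0.      0.      0.0298] total [-0.      0.      0.0595]
```

Emit:
play_rows --increments '[[[-0.008, 0, 0, 0, 0, 0, 255], [0, 0, -0.02, 0, 0, 0, 255], [0, 0, -0.04, 0, 0, 0, 255], [0, -0.02, 0, 0, 0, 0, 255], [0, -0.04, 0, 0, 0, 0, 255]]]'

```text
time: 8.4
eef_pos: [0.4012, -0.1231, 0.0708]
eef_rot: [-0.036, 0.999, -0.0, 0.002]
force: [0.4, -0.3, -1.4]
grip_width: 0.289
grip_force: 59.9
```

Emit:
play_rows --increments '[[[0.002, -0.045, 0, 0, 0, 0, 255], [0.002, -0.045, 0, 0, 0, 0, 255], [0.002, -0.045, 0, 0, 0, 0, 255], [0.002, -0.032, 0, 0, 0, 0, 255], [0, 0, 0, 0, 0, -0.063, 255]]]'

```text
time: 8.9
eef_pos: [0.4031, -0.2944, 0.0692]
eef_rot: [-0.064, 0.998, -0.001, 0.0]
force: [0.6, 1.5, -1.9]
grip_width: 0.29
grip_force: 60.1
```

Emit:
play_rows --increments '[[[-0.023, -0.004, 0, 0, 0, 0, 255], [-0.023, -0.0035, 0, 0, 0, 0, 255], [0, 0, 0.02, 0, 0, 0, 255], [0, 0, 0.02, 0, 0, 0, 255], [0, 0, 0.012, 0, 0, 0, 255]]]'

```text
time: 9.4
eef_pos: [0.4494, -0.2916, 0.0152]
eef_rot: [-0.066, 0.998, 0.001, -0.001]
force: [0.0, 0.4, -2.7]
grip_width: 0.293
grip_force: 60.1
```

```bash
python3 - <<'E'
from h import *
plan([(.447,-.2914,.0068,.131)])
E
```

```text
t 9.4 pos [ 0.4494 -0.2916  0.0152] toolz [-0.0019  0.0015 -1.    ] yaw 0.1315 grip 0.293 60.1 F [ 0.   0.4 -2.7]
  go rows 1 [0.0024 0.0005 0.0084] total [0.0024 0.0005 0.0084]
```

Emit:
play_rows --increments '[[[0, 0, 0.003, 0, 0, 0, 255], [0, 0, 0.003, 0, 0, 0, 255], [0, 0, 0.0015, 0, 0, 0, 255], [0, 0, 0, 0, 0, 0, 255], [0, 0, 0, 0, 0, 0, 255]]]'

```text
time: 9.9
eef_pos: [0.4498, -0.2922, 0.0105]
eef_rot: [-0.066, 0.998, -0.0, 0.001]
force: [0.4, 0.3, -1.9]
grip_width: 0.288
grip_force: 60.1
```

Emit:
play_rows --increments '[[[0, 0, 0.001, 0, 0, 0, 255], [0, 0, 0, 0, 0, 0, 255], [0, 0, 0, 0, 0, 0, 200], [0, 0, 0, 0, 0, 0, 170], [0, 0, 0, 0, 0, 0, 140]]]'

```text
time: 10.4
eef_pos: [0.4497, -0.2921, 0.0092]
eef_rot: [-0.066, 0.998, -0.0, 0.0]
force: [0.2, 0.3, 1.0]
grip_width: 0.445
grip_force: 0.0
```

Emit:
play_rows --increments '[[[0, 0, 0, 0, 0, 0, 60], [0, 0, 0, 0, 0, 0, 0], [0, 0, 0, 0, 0, 0, 0], [0, 0, 0, 0, 0, 0, 0], [0, 0, 0, 0, 0, 0, 0]]]'

```text
time: 10.9
eef_pos: [0.4495, -0.292, 0.0088]
eef_rot: [-0.066, 0.998, 0.0, 0.0]
force: [0.0, 0.5, 0.2]
grip_width: 0.998
grip_force: 0.0
```

Emit:
play_rows --increments '[[[0, 0, -0.02, 0, 0, 0, 0], [0, 0, -0.05, 0, 0, 0, 0], [0, 0, -0.05, 0, 0, 0, 0], [0.03, 0, -0.02, 0, 0, 0, 0], [0.03, 0, 0, 0, 0, 0, 0]]]'

```text
time: 11.4
eef_pos: [0.391, -0.301, 0.1532]
eef_rot: [-0.066, 0.998, -0.003, 0.003]
force: [0.2, -1.2, -1.5]
grip_width: 0.997
grip_force: 0.0
```

```bash
python3 - <<'E'
from h import *
from rig import bot
f=bot.grab_frame("top");g=bot.grab_frame("scene");pickle.dump([f,g],open("f5.pkl","wb"))
a=cv2.resize(f["pixels"][120:280,230:430],(500,400),interpolation=cv2.INTER_CUBIC)
b=cv2.resize(g["pixels"][140:240,120:245],(300,240),interpolation=cv2.INTER_CUBIC)
c=np.zeros((400,800,3),np.uint8);c[:,:500]=a;c[:240,500:]=b
cv2.imwrite("pics/c6.png",c[:,:,::-1])
plan([])
E
```

```text
t 11.5 pos [ 0.3881 -0.3004  0.1497] toolz [ 7.0e-04 -1.3e-03 -1.0e+00] yaw 0.1292 grip 0.997 0.0 F [-0.1 -0.2  0.3]
```

View pics/c6.png

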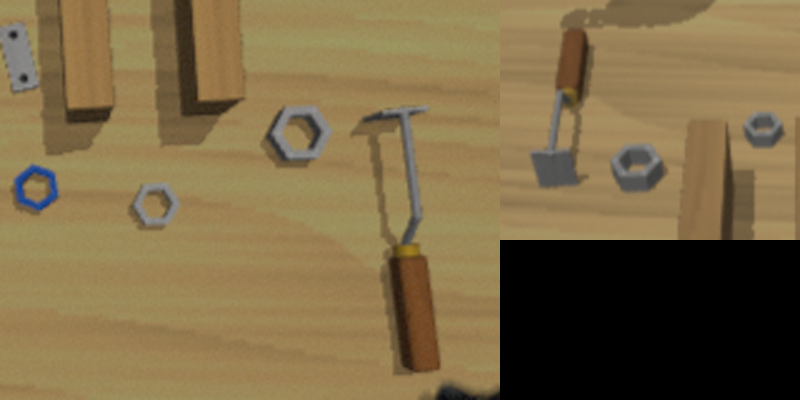

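The hook stands on the bench as it did before. The nut lies free at crop (156,205), between the blue and large grey decoys.

```bash
python3 - <<'E'
from h import *
f,g=pickle.load(open("f5.pkl","rb"))
def meas(f,box):
    x0,y0,x1,y1=box
    hsv=cv2.cvtColor(f["pixels"],cv2.COLOR_RGB2HSV).astype(int)[y0:y1,x0:x1]
    big=cv2.resize(hsv[:,:,1].astype(np.float32),None,fx=6,fy=6,interpolation=cv2.INTER_CUBIC)
    m=(big<70).astype(np.uint8)
    cs,_=cv2.findContours(m,cv2.RETR_EXTERNAL,cv2.CHAIN_APPROX_NONE);c=max(cs,key=len)[:,0]
    h=cv2.convexHull(c)[:,0]
    w=ray(f,(h+.5)/6-.5+[x0,y0],.019);M=cv2.moments((w*1e5).astype(np.float32));ce=np.array([M["m10"],M["m01"]])/M["m00"]/1e5
    an=np.arange(-30,30,1);wd=[np.mean([np.ptp(w@[np.cos(t),np.sin(t)]) for t in np.radians([a,a+60,a+120])]) for a in an]
    print("centre",ce,"flat normal deg",an[np.argmin(wd)],min(wd),max(wd),M["m00"]/1e10)
meas(f,(278,188,306,216))
s=1.25; meas(g,(218,180,252,206))
E
```

```text
centre [ 0.52378551 -0.06436472] flat normal deg 4 0.03763518132666427 0.04164788412190833 0.0012016999663383484
centre [ 0.53252459 -0.0633445 ] flat normal deg 3 0.04819915023335682 0.051378210642543776 0.0018402671225734712
```

```bash
python3 - <<'E'
from h import *
plan([(.524,-.0645,.15,-.454),(.524,-.0645,.003,-.454),(.524,-.0645,.15,-.454),(.44,.302,.15,-.454),(.44,.302,.012,-.454)])
E
```

```text
t 11.5 pos [ 0.3881 -0.3004  0.1497] toolz [ 7.0e-04 -1.3e-03 -1.0e+00] yaw 0.1292 grip 0.997 0.0 F [-0.1 -0.2  0.3]
  turn rows 5 az 0.1166
  go rows 6 [-0.0031  0.0453 -0.    ] total [-0.0186  0.2716 -0.0003]
  go rows 4 [0.     0.     0.0368] total [0.    0.    0.147]
  go rows 4 [ 0.      0.     -0.0368] total [ 0.     0.    -0.147]
  go rows 8 [ 0.0295  0.0366 -0.    ] total [ 0.2362  0.2925 -0.    ]
  go rows 3 [0.    0.    0.046] total [0.    0.    0.138]
```

Emit:
play_rows --increments '[[[0, 0, 0, 0, 0, 0.117, 0], [0, 0, 0, 0, 0, 0.117, 0], [0, 0, 0, 0, 0, 0.117, 0], [0, 0, 0, 0, 0, 0.117, 0], [0, 0, 0, 0, 0, 0.117, 0]]]'

```text
time: 12.0
eef_pos: [0.3903, -0.2996, 0.1484]
eef_rot: [0.227, 0.974, 0.0, -0.0]
force: [1.1, 0.1, -0.4]
grip_width: 0.999
grip_force: 0.0
```

Emit:
play_rows --increments '[[[-0.003, 0.045, 0, 0, 0, 0, 0], [-0.003, 0.045, 0, 0, 0, 0, 0], [-0.003, 0.045, 0, 0, 0, 0, 0], [-0.003, 0.045, 0, 0, 0, 0, 0], [-0.003, 0.045, 0, 0, 0, 0, 0]]]'

```text
time: 12.5
eef_pos: [0.503, -0.1021, 0.1486]
eef_rot: [0.225, 0.974, 0.0, -0.0]
force: [0.4, 0.2, -0.0]
grip_width: 0.999
grip_force: 0.0
```

Emit:
play_rows --increments '[[[-0.003, 0.045, 0, 0, 0, 0, 0], [0, 0, 0.02, 0, 0, 0, 0], [0, 0, 0.04, 0, 0, 0, 0], [0, 0, 0.02, 0, 0, 0, 0], [0, 0, 0, 0, 0, 0, 0]]]'

```text
time: 13.0
eef_pos: [0.5225, -0.0641, 0.0649]
eef_rot: [0.225, 0.974, -0.0, -0.004]
force: [0.6, -0.5, -0.2]
grip_width: 0.996
grip_force: 0.0
```

```bash
python3 - <<'E'
from h import *
plan([(.524,-.0645,.003,-.454)])
E
```

```text
t 13.0 pos [ 0.5225 -0.0641  0.0649] toolz [-0.0072  0.0016 -1.    ] yaw -0.4533 grip 0.996 0.0 F [ 0.6 -0.5 -0.2]
  go rows 2 [-0.0008  0.0002  0.0309] total [-0.0016  0.0003  0.0619]
```

Emit:
play_rows --increments '[[[0, 0, 0.025, 0, 0, 0, 0], [0, 0, 0.02, 0, 0, 0, 0], [0, 0, 0.012, 0, 0, 0, 0], [0, 0, 0.006, 0, 0, 0, 0], [0, 0, 0, 0, 0, 0, 0]]]'

```text
time: 13.5
eef_pos: [0.5247, -0.065, 0.0059]
eef_rot: [0.225, 0.974, 0.0, -0.0]
force: [0.1, -0.1, 0.4]
grip_width: 1.004
grip_force: 0.0
```

Emit:
play_rows --increments '[[[0, 0, 0, 0, 0, 0, 255], [0, 0, 0, 0, 0, 0, 255], [0, 0, 0, 0, 0, 0, 255], [0, 0, 0, 0, 0, 0, 255], [0, 0, 0, 0, 0, 0, 255]]]'

```text
time: 14.0
eef_pos: [0.5252, -0.0651, 0.0068]
eef_rot: [0.225, 0.974, 0.0, 0.001]
force: [0.5, 0.2, 4.7]
grip_width: 0.401
grip_force: 60.5
```

Emit:
play_rows --increments '[[[0, 0, 0, 0, 0, 0, 255], [0, 0, 0, 0, 0, 0, 255], [0, 0, -0.01, 0, 0, 0, 255], [0, 0, -0.03, 0, 0, 0, 255], [0, 0, -0.04, 0, 0, 0, 255]]]'

```text
time: 14.5
eef_pos: [0.5227, -0.0647, 0.0847]
eef_rot: [0.225, 0.974, -0.0, -0.003]
force: [0.7, 0.2, -0.5]
grip_width: 0.401
grip_force: 59.9
```

```bash
python3 - <<'E'
from h import *
plan([(.524,-.0645,.15,-.454),(.44,.302,.15,-.454),(.44,.302,.012,-.454)])
E
```

```text
t 14.5 pos [ 0.5227 -0.0647  0.0847] toolz [-0.0055  0.0011 -1.    ] yaw -0.4538 grip 0.401 59.9 F [ 0.7  0.2 -0.5]
  go rows 2 [-0.0006  0.0004 -0.0326] total [-0.0011  0.0007 -0.0653]
  go rows 8 [ 0.0295  0.0366 -0.    ] total [ 0.2362  0.2926 -0.    ]
  go rows 3 [0.    0.    0.046] total [0.    0.    0.138]
```

Emit:
play_rows --increments '[[[0, 0, -0.04, 0, 0, 0, 255], [0.02, 0.025, 0, 0, 0, 0, 255], [0.0295, 0.0366, 0, 0, 0, 0, 255], [0.0295, 0.0366, 0, 0, 0, 0, 255], [0.0295, 0.0366, 0, 0, 0, 0, 255]]]'

```text
time: 15.0
eef_pos: [0.4851, 0.1051, 0.126]
eef_rot: [0.225, 0.974, 0.0, -0.0]
force: [0.9, 0.6, -1.2]
grip_width: 0.402
grip_force: 60.0
```

Emit:
play_rows --increments '[[[0.0295, 0.0366, 0, 0, 0, 0, 255], [0.0295, 0.0366, 0, 0, 0, 0, 255], [0.0295, 0.0366, 0, 0, 0, 0, 255], [0.0295, 0.0366, 0, 0, 0, 0, 255], [0.01, 0.012, 0, 0, 0, 0, 255]]]'

```text
time: 15.5
eef_pos: [0.4388, 0.3055, 0.1259]
eef_rot: [0.223, 0.975, 0.0, -0.0]
force: [0.9, -0.5, -1.0]
grip_width: 0.403
grip_force: 60.1
```

Emit:
play_rows --increments '[[[0, 0, 0.02, 0, 0, 0, 255], [0, 0, 0.03, 0, 0, 0, 255], [0, 0, 0.02, 0, 0, 0, 255], [0, 0, 0.01, 0, 0, 0, 255], [0, 0, 0, 0, 0, 0, 255]]]'

```text
time: 16.0
eef_pos: [0.4398, 0.3013, 0.0445]
eef_rot: [0.225, 0.974, -0.001, -0.001]
force: [-0.7, -0.7, -0.8]
grip_width: 0.4
grip_force: 60.0
```

```bash
python3 - <<'E'
from h import *
from rig import bot
g=bot.grab_frame("scene")
b=cv2.resize(g["pixels"][120:220,310:430],(600,500),interpolation=cv2.INTER_CUBIC)
cv2.imwrite("pics/c7.png",b[:,:,::-1])
plan([(.44,.302,.012,-.454)])
E
```

```text
t 16.05 pos [0.4406 0.3019 0.046 ] toolz [-4.e-04 -3.e-04 -1.e+00] yaw -0.4542 grip 0.402 60.0 F [-0.  -0.2 -0.4]
  go rows 1 [ 0.0006 -0.0001  0.034 ] total [ 0.0006 -0.0001  0.034 ]
```

View pics/c7.png

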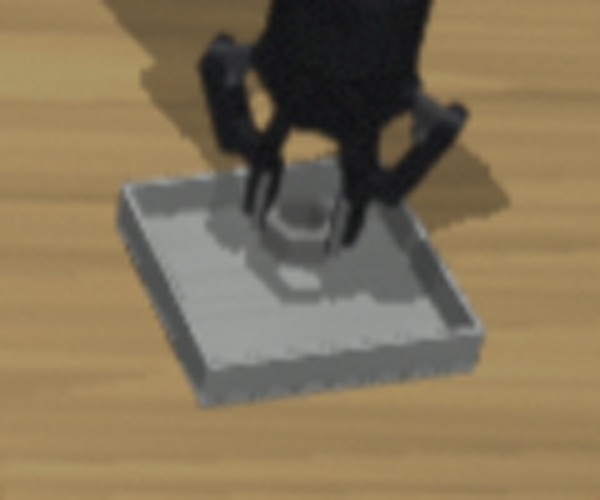

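The nut at (300,225) is held level over the middle of the tray, so I lower it.

Emit:
play_rows --increments '[[[0, 0, 0.015, 0, 0, 0, 255], [0, 0, 0.012, 0, 0, 0, 255], [0, 0, 0.005, 0, 0, 0, 255], [0, 0, 0.002, 0, 0, 0, 255], [0, 0, 0, 0, 0, 0, 255]]]'

```text
time: 16.55
eef_pos: [0.4404, 0.3022, 0.0117]
eef_rot: [0.225, 0.974, -0.0, -0.0]
force: [-1.1, 0.1, -1.7]
grip_width: 0.401
grip_force: 60.1
```

Emit:
play_rows --increments '[[[0, 0, 0.001, 0, 0, 0, 255], [0, 0, 0, 0, 0, 0, 150], [0, 0, 0, 0, 0, 0, 120], [0, 0, 0, 0, 0, 0, 60], [0, 0, 0, 0, 0, 0, 40]]]'

```text
time: 17.05
eef_pos: [0.4406, 0.3023, 0.0111]
eef_rot: [0.225, 0.974, 0.0, 0.0]
force: [0.4, -0.3, -0.6]
grip_width: 0.837
grip_force: 0.0
```

Emit:
play_rows --increments '[[[0, 0, 0, 0, 0, 0, 40], [0, 0, -0.02, 0, 0, 0, 40], [0, 0, -0.05, 0, 0, 0, 40], [0, 0, -0.05, 0, 0, 0, 40], [0, 0, -0.05, 0, 0, 0, 40]]]'

```text
time: 17.55
eef_pos: [0.4401, 0.302, 0.1827]
eef_rot: [0.225, 0.974, -0.0, -0.0]
force: [2.1, 0.8, 0.7]
grip_width: 0.842
grip_force: 0.0
```

```bash
python3 - <<'E'
from h import *
from rig import bot
g=bot.grab_frame("scene")
b=cv2.resize(g["pixels"][100:280,60:430],(800,389),interpolation=cv2.INTER_CUBIC)
cv2.imwrite("pics/c8.png",b[:,:,::-1])
plan([])
E
```

```text
t 17.6 pos [0.443  0.3037 0.193 ] toolz [ 0.0126  0.0075 -0.9999] yaw -0.4537 grip 0.847 0.0 F [1.2 0.3 8.4]
```

View pics/c8.png

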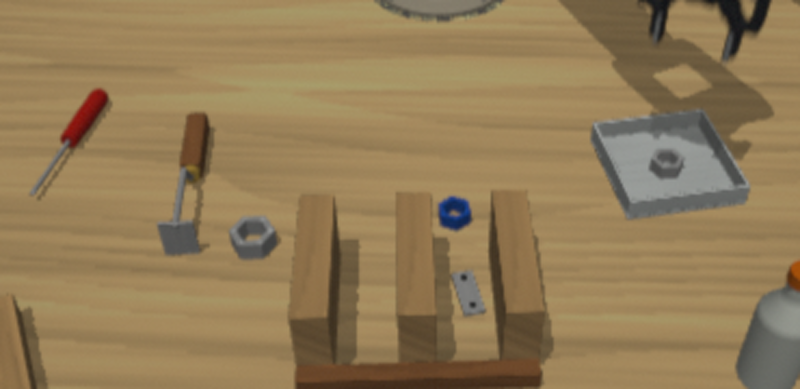

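The nut lies flat in the tray at (667,162) and the hook is on the bench at (190,185). The gripper is clear of everything, so I'm handing in.

```bash
python3 -c "
from rig import bot
print(bot.sign_off())"
```

```text
the job is handed in; nothing more can be done
None
```

I handed the job in after about 18 s: the last picture shows the nut flat in the tray and the hook back on the bench, blade down, close to where it lay. The sign-off returned no verdict.

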